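# Load a kiln tray with medallion blanks and flag the filled wells with sprung clips

### The job

Lay every round white plaster blank on the desk flat in a well of the kiln tray, one to a well and any well you like. Once all are in, flag the batch: take one sprung clip from the rack for each filled well and clip it, upright and well down, over the top edge of the tray's fence straight behind that well. Leave the spare clips on the rack, nothing on the fence behind empty wells, and the other things on the desk where they are.

Things in the scene. Friction and masses are not known exactly. Their poses are not given: they have to be found in the camera images.
- tray: kiln tray, fixed: brown board 124 x 404 mm, 14 mm thick, five round wells in a row (54 mm across, 6 mm deep, 80 mm apart); behind them an upright plywood fence 8 mm thick, top edge 50 mm above the desk, with a blue mark behind each well. Origin: centre of underside; +x from wells to fence, +y along the row; wells at x -20 mm, y -160, -80, 0, 80, 160 mm, fence's mid-plane at x 45 mm
- rack: clip rack, fixed: grey foot 70 x 240 mm, 12 mm thick, with an upright aluminium strip 8 mm thick, 240 mm long, top edge 50 mm above the desk, on which the five clips sit in a row. Origin: centre of the underside; +y along the strip, +x across it
- well0 (a point): centre of the floor of well 0 (8 mm above the desk, 6 mm below the board's top)
- edge0 (a point): point on the top edge of the tray's fence straight behind well 0; axes as the tray's
- well1 (a point): centre of the floor of well 1 (8 mm above the desk, 6 mm below the board's top)
- edge1 (a point): point on the top edge of the tray's fence straight behind well 1; axes as the tray's
- well2 (a point): centre of the floor of well 2 (8 mm above the desk, 6 mm below the board's top)
- edge2 (a point): point on the top edge of the tray's fence straight behind well 2; axes as the tray's
- well3 (a point): centre of the floor of well 3 (8 mm above the desk, 6 mm below the board's top)
- edge3 (a point): point on the top edge of the tray's fence straight behind well 3; axes as the tray's
- well4 (a point): centre of the floor of well 4 (8 mm above the desk, 6 mm below the board's top)
- edge4 (a point): point on the top edge of the tray's fence straight behind well 4; axes as the tray's
- blank0: round white plaster medallion blank, 50 mm across and 16 mm thick, 60 g, lying on the desk; may be absent. Origin: centre of its underside
- blank1: round white plaster medallion blank, 50 mm across and 16 mm thick, 60 g, lying on the desk; may be absent. Origin: centre of its underside
- blank2: round white plaster medallion blank, 50 mm across and 16 mm thick, 60 g, lying on the desk; may be absent. Origin: centre of its underside
- blank3: round white plaster medallion blank, 50 mm across and 16 mm thick, 60 g, lying on the desk; may be absent. Origin: centre of its underside
- blank4: round white plaster medallion blank, 50 mm across and 16 mm thick, 60 g, lying on the desk; may be absent. Origin: centre of its underside
- clip0: sprung clip like a big peg, 24 mm wide, 70 g, on the rack jaws down. Origin: midway between jaw tips; z up, it opens along x. Pin at z 32 mm (an edge enters 28 mm at most). Above it two orange handles, z 36 to 78 mm, 55 mm over their outsides at the top; squeezed along x to 30 mm (11 N, then a hard stop: hold with 20 N) they stand parallel, jaw tips 25 mm apart; let go, it grips
- clip1: sprung clip like a big peg, 24 mm wide, 70 g, on the rack jaws down. Origin: midway between jaw tips; z up, it opens along x. Pin at z 32 mm (an edge enters 28 mm at most). Above it two orange handles, z 36 to 78 mm, 55 mm over their outsides at the top; squeezed along x to 30 mm (11 N, then a hard stop: hold with 20 N) they stand parallel, jaw tips 25 mm apart; let go, it grips
- clip2: sprung clip like a big peg, 24 mm wide, 70 g, on the rack jaws down. Origin: midway between jaw tips; z up, it opens along x. Pin at z 32 mm (an edge enters 28 mm at most). Above it two orange handles, z 36 to 78 mm, 55 mm over their outsides at the top; squeezed along x to 30 mm (11 N, then a hard stop: hold with 20 N) they stand parallel, jaw tips 25 mm apart; let go, it grips
- clip3: sprung clip like a big peg, 24 mm wide, 70 g, on the rack jaws down. Origin: midway between jaw tips; z up, it opens along x. Pin at z 32 mm (an edge enters 28 mm at most). Above it two orange handles, z 36 to 78 mm, 55 mm over their outsides at the top; squeezed along x to 30 mm (11 N, then a hard stop: hold with 20 N) they stand parallel, jaw tips 25 mm apart; let go, it grips
- clip4: sprung clip like a big peg, 24 mm wide, 70 g, on the rack jaws down. Origin: midway between jaw tips; z up, it opens along x. Pin at z 32 mm (an edge enters 28 mm at most). Above it two orange handles, z 36 to 78 mm, 55 mm over their outsides at the top; squeezed along x to 30 mm (11 N, then a hard stop: hold with 20 N) they stand parallel, jaw tips 25 mm apart; let go, it grips
- jar: black jar with yellow lid, 64 mm across, 85 mm high, a bystander; origin under its centre
- tape: roll of tape lying flat, 54 mm across with an open middle, 18 mm high, a bystander (not a blank); origin under its centre

How it is judged:
By the outcome, as a careful person would: the job done as asked, in the order asked, and still so for the second after the job is handed in, with the robot touching nothing.
Of blank0, blank1, blank2, blank3, blank4 only 3 to 5 are there at a start; the rules pass over those that are not, and their reading is None.
At some moment in a run one of blank0, blank1, blank2, blank3, blank4 may be knocked a few centimetres aside while the robot is not near it.
It also fails if it takes over 210 s, if anything falls off the work surface, if the arm or the gripper's body presses on something with over 40 N, if the wrist force passes 120 N, or if a joint passes its speed limit or range.

### The arm

A 7-joint arm with a two-finger parallel gripper is mounted at the origin on the work surface. World frame = base frame: x ahead of the robot, y to its left, z up, the work surface at z = 0. Lengths are in mm, angles in rad, forces in N, time in s.
With the tool pointing down it reaches from about 400 to 875 mm from the base axis. Payload 4.4 kg.
Tool frame: the origin (TCP) lies on the centre line of the jaws, within the pads' length; the fingertips stand 14 mm ahead of it and the grasp point (between the pads) lies 5 mm behind it (tips_ahead is the distance from the TCP to the fingertips, in mm); z points along the fingers, y is the line along which they close (so a half turn about z gives the same grasp; the last joint's range is limited). The gripper opens to 85 mm and grips with 20 to 120 N. Pads are 22 mm wide; open, the fingers measure 114 mm over their backs; the gripper's body (76 mm by 85 mm) begins 54 mm behind the grasp point. The pads swing forward as they close: fully open they stand 13 mm farther back than shut.
Start: joints at [-1.248, 0.628, 0.038, 1.517, -0.027, 0.996, -0.02], TCP at [246.379, 601.511, 245.313] pointing down, gripper open.
Joint ranges: [-3.06, 3.06], [-0.37, 2.12], [-1.25, 1.32], [0.18, 2.47], [-1.1, 4.24], [0.23, 1.98], [-2.94, 2.94]. Speed limits (rad/s): [2.57, 2.57, 3.14, 3.14, 3.14, 3.14, 3.14].

### API

Orientations are given as [roll, pitch, yaw] about the fixed x, y, z axes, in that order (R = Rz(yaw) Ry(pitch) Rx(roll)).
In Python, from cell import * gives the robot as it stands.
- The arm moves only by the tool move_arm, never from a script. Its argument "rows" is text: rows parted by semicolons, each of 7 numbers parted by spaces: the shift along the tool's x, y, z scaled (see below), then the turn, a rotation vector about the tool's x, y, z scaled (see below), then the closure, from -1 (fully open) to 1 (shut). A call has 1 to 12 rows; each row is the pose to reach, as a shift and turn from the pose commanded when the call began, along the tool's axes at that moment; what a row does not reach only later rows make up. The controller multiplies each number of a shift by 0.3 m and each number of a turn by pi/2 rad. A row lasts 1/12 s, in which the tool goes at most 41.7 mm and 7.16 degrees, less where a joint would pass 70% of its speed; a pose out of reach is approached as far as the arm can. A call with a number of a shift or a turn outside -1 to 1 is refused whole. A call with a gripper value outside its range is refused whole. The fingers move at their own pace and stop on an object; the grip force is fixed at half the most. Time passes only in rows, so rows that repeat a pose let the fingers close. It gives the time, the measured TCP pose, the force, the opening and the grip force at its end, in the units of the state.
- read_state(): the state, without advancing time (a new reading comes with each control period).
- get_image(name): name is "scene" or "top"; returns a dict with "img" (480x640x3 uint8, red, green, blue), "vfov" (degrees; the focal length in pixels is half the picture's height over the tangent of half this angle, whatever the lens; pixels are square), "cx", "cy" (the principal point, pixels), "k1" (the pictures are not rectified: a ray, as slopes to the right and down, at radius r is drawn at 1 + k1 r^2 times it, then the intrinsics apply), "extrinsics" (4x4, takes a point from camera to world coordinates). Camera axes: x right, y up, looking along -z (the intrinsics and any distortion apply to the point x, -y, -z); pixel columns grow to the right and rows downward; lengths in mm; the calibration is good to about 2 mm. A picture is of the moment at which its call begins. There is no depth.
- finish_job(): hands the job in; it is judged then, once.
The state is a dict: "clock": time; "qpos": joint angles; "qd": joint speeds; "tau": joint torques, N m; "eef_pos": TCP position; "tool_rot": TCP orientation; "force": force on the tool from outside, world axes, zero at the start; "torque": the same for the moment, N m; "width": finger opening in mm; "gripper_force": force on a finger pad.
Only numpy, scipy, OpenCV 4.12 (cv2) and the standard library are available. Lean on these libraries where they do the work, as an engineer would, in place of code of your own. Each camera call takes 0.05 s, during which the arm holds its last target. There are 200 camera calls.

## Working session

There is one attempt and no reset: what is moved stays moved. The work goes in short steps, Python scripts to look and compute and a tool call to move; the robot and the scene stay as the last step left them, time stands still between calls to the robot, and variables do not carry over. Pictures are saved under pics/ and viewed, at most 14 in all, crops included, and the job is handed in when it is done.

Besides the shell and the picture viewer there is one more tool, called as a command line: name --argument value ..., lists and objects as JSON in quotes. move_arm: Moves the arm, as the interface text tells. Its arguments: {"type":"object","properties":{"rows":{"type":"string"}},"required":["rows"]}

```bash
ls; mkdir -p pics
python3 - <<'E'
from cell import *
import cv2,numpy as np
print(read_state())
for n in("scene","top"):
    d=get_image(n); cv2.imwrite(f"pics/{n}0.png",d["img"][:,:,::-1]); print(n,{k:d[k] for k in d if k!="img"})
E
```

```text
pics
{'clock': 0.0, 'qpos': array([-1.24777319,  0.62933495,  0.03848267,  1.518381  , -0.02702616,
        0.99629748, -0.02001167]), 'qd': array([ 4.02694218e-04, -5.40493551e-04,  7.23143736e-05,  1.29849214e-03,
       -7.30868487e-04, -5.57998428e-04, -1.48419113e-03]), 'tau': array([-1.18146450e-03, -5.63382411e+01,  1.22660592e+00, -1.93435907e+01,
        1.12046339e-02,  1.04527056e-02, -1.48359140e-05]), 'eef_pos': array([246.17387572, 600.92712441, 244.3928962 ]), 'tool_rot': array([-3.13969118e+00,  2.68562581e-05,  2.75271041e+00]), 'force': array([-0.19471894,  0.03498022, -0.08026223]), 'torque': array([0.01443314, 0.00709743, 0.0337495 ]), 'gripper_force': 0.0, 'width': 85.42354580705681}
scene {'vfov': 53.02705080752247, 'cx': 320.1056490827564, 'cy': 229.57316536934692, 'k1': -0.06467310379235723, 'extrinsics': array([[ 4.71894983e-01, -5.11248970e-01,  7.18289368e-01,
         1.22695242e+03],
       [ 8.81650033e-01,  2.76307647e-01, -3.82553661e-01,
        -4.34986329e+02],
       [-2.88868031e-03,  8.13804998e-01,  5.81130864e-01,
         6.35168003e+02],
       [ 0.00000000e+00,  0.00000000e+00,  0.00000000e+00,
         1.00000000e+00]])}
top {'vfov': 43.54548420782371, 'cx': 320.23626612152435, 'cy': 240.42867337507892, 'k1': 0.018697023386092346, 'extrinsics': array([[-1.30776443e-02,  9.87747209e-01, -1.55513426e-01,
         2.85092321e+02],
       [-9.99912242e-01, -1.32478642e-02, -5.81575571e-05,
        -4.07696466e+01],
       [-2.11766571e-03,  1.55499018e-01,  9.87833777e-01,
         1.57165104e+03],
       [ 0.00000000e+00,  0.00000000e+00,  0.00000000e+00,
         1.00000000e+00]])}
```

View pics/scene0.png

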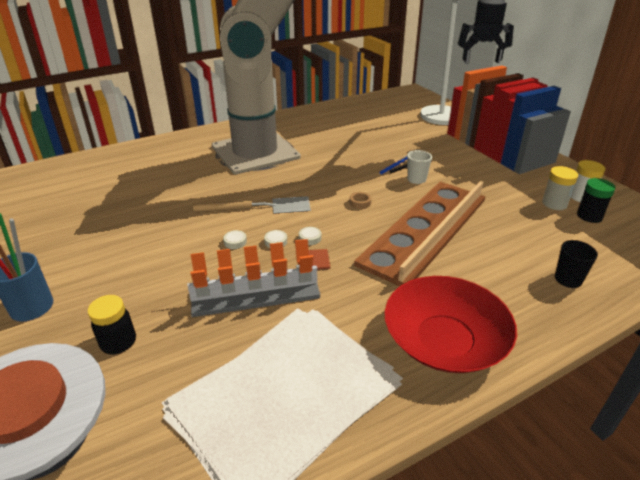

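View pics/top0.png

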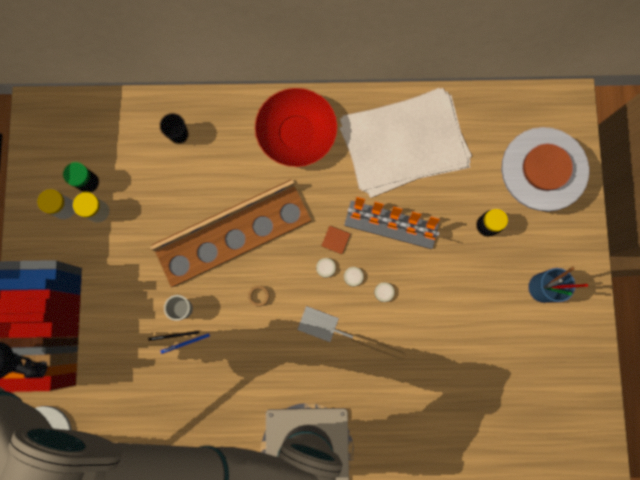

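The scene view has three white blanks, at (234,239), (275,237) and (309,235). In the top view they are at (327,268), (354,276) and (385,292). The tray runs from (180,265) to (290,213), with its fence on the far side. The rack carries five clips around (395,218). The tape is at (260,296) and the jar at (492,222).

```bash
cat > h.py <<'E'
from cell import *
import cv2,numpy as np
from scipy.spatial.transform import Rotation as R
def cal(d):
    f=240/np.tan(np.radians(d["vfov"]/2)); K=np.array([[f,0,d["cx"]],[0,f,d["cy"]],[0,0,1.]])
    return K,np.array([d["k1"],0,0,0,0.]),d["extrinsics"]
def ray(d,uv):
    K,D,E=cal(d); p=cv2.undistortPoints(np.array([[uv]],float),K,D)[0,0]
    v=E[:3,:3]@np.array([p[0],-p[1],-1]); return E[:3,3],v/np.linalg.norm(v)
def onz(d,uv,z):
    o,v=ray(d,uv); return o+v*(z-o[2])/v[2]
def tri(d1,u1,d2,u2):
    (o1,v1),(o2,v2)=ray(d1,u1),ray(d2,u2)
    t=np.linalg.lstsq(np.c_[v1,-v2],o2-o1,rcond=None)[0]
    a,b=o1+v1*t[0],o2+v2*t[1]; return (a+b)/2,np.linalg.norm(a-b)
def proj(d,P):
    K,D,E=cal(d); p=(np.asarray(P)-E[:3,3])@E[:3,:3]; p=p*[1,-1,-1]
    return cv2.projectPoints(p.reshape(-1,1,3),np.zeros(3),np.zeros(3),K,D)[0][:,0]
def blobs(d,lo,hi,roi,amin,amax=1e9):
    x0,y0,x1,y1=roi; h=cv2.cvtColor(d["img"],cv2.COLOR_RGB2HSV); m=cv2.inRange(h,np.array(lo),np.array(hi))
    k=np.zeros_like(m); k[y0:y1,x0:x1]=m[y0:y1,x0:x1]
    n,l,s,c=cv2.connectedComponentsWithStats(k)
    return sorted([(round(c[i][0],1),round(c[i][1],1),int(s[i][4])) for i in range(1,n) if amin<=s[i][4]<=amax])
def plan(xyz,yaw,st=None):
    st=st or read_state(); Rc=R.from_euler("xyz",st["tool_rot"]); 
    best=None
    for y in(yaw,yaw+np.pi):
        w=(Rc.inv()*R.from_euler("xyz",[np.pi,0,y])).as_rotvec()
        if best is None or np.linalg.norm(w)<np.linalg.norm(best): best=w
    dv=Rc.inv().apply(np.asarray(xyz)-st["eef_pos"])
    n=max(np.linalg.norm(dv)/41.7,np.degrees(np.linalg.norm(best))/7.16)
    print("shift",np.round(dv/300,4),"turn",np.round(best/(np.pi/2),4),"rows>=%.1f"%n)
E
python3 - <<'E'
from h import *
t,s=get_image("top"),get_image("scene")
h=lambda d,u,v:cv2.cvtColor(d["img"],cv2.COLOR_RGB2HSV)[v,u]
print([h(t,327,268),h(t,235,239),h(t,180,265),h(t,358,208),h(s,234,239),h(s,413,221),h(s,252,255)])
wt=blobs(t,(0,0,170),(179,80,255),(300,250,420,310),30); ws=blobs(s,(0,0,170),(179,90,255),(200,220,330,255),40)
print("white",wt,ws)
gt=blobs(t,(0,0,60),(179,70,200),(160,195,305,280),100); gs=blobs(s,(0,0,50),(179,70,200),(360,180,470,272),60)
print("wells",gt,gs)
ot=blobs(t,(2,190,120),(14,255,255),(345,190,445,245),8); os_=blobs(s,(2,190,120),(14,255,255),(185,235,318,292),30)
print("orange",ot,os_)
bt=blobs(t,(95,100,40),(130,255,255),(140,170,310,270),2); bs=blobs(s,(95,100,40),(130,255,255),(360,180,490,280),2)
print("blue",bt,bs)
def crop(im,x0,y0,x1,y1,k): return cv2.resize(im[y0:y1,x0:x1],None,fx=k,fy=k,interpolation=cv2.INTER_CUBIC)
a=crop(t["img"],140,170,460,310,2.5); b=crop(s["img"],180,170,500,310,2.5)
cv2.imwrite("pics/c0.png",cv2.resize(np.vstack([a,b]),(685,600))[:,:,::-1])
E
```

```text
[array([ 18,  43, 216], dtype=uint8), array([ 18,  12, 110], dtype=uint8), array([ 20,  14, 109], dtype=uint8), array([ 13, 247, 193], dtype=uint8), array([ 21,  29, 235], dtype=uint8), array([ 36,  11, 117], dtype=uint8), array([ 10, 215, 165], dtype=uint8)]
white [(np.float64(325.2), np.float64(267.1), 253), (np.float64(352.8), np.float64(276.1), 263), (np.float64(383.7), np.float64(291.7), 268)] [(np.float64(234.6), np.float64(236.6), 256), (np.float64(275.3), np.float64(236.1), 241), (np.float64(309.8), np.float64(232.8), 241)]
wells [(np.float64(179.0), np.float64(265.1), 288), (np.float64(206.9), np.float64(251.9), 286), (np.float64(234.7), np.float64(238.9), 282), (np.float64(262.2), np.float64(225.8), 280), (np.float64(289.6), np.float64(212.8), 272)] [(np.float64(381.9), np.float64(258.7), 268), (np.float64(400.9), np.float64(239.9), 225), (np.float64(417.8), np.float64(223.0), 186), (np.float64(433.3), np.float64(207.6), 158), (np.float64(447.6), np.float64(193.6), 131)]
orange [(np.float64(345.8), np.float64(236.4), 16), (np.float64(355.6), np.float64(215.3), 36), (np.float64(359.1), np.float64(202.8), 94), (np.float64(373.8), np.float64(220.4), 36), (np.float64(376.9), np.float64(207.6), 100), (np.float64(392.1), np.float64(225.2), 39), (np.float64(395.3), np.float64(212.2), 106), (np.float64(410.7), np.float64(230.2), 36), (np.float64(414.1), np.float64(217.3), 103), (np.float64(429.1), np.float64(235.1), 42), (np.float64(432.2), np.float64(222.3), 106)] [(np.float64(198.7), np.float64(269.5), 407), (np.float64(224.8), np.float64(265.8), 398), (np.float64(251.7), np.float64(262.3), 368), (np.float64(278.0), np.float64(259.2), 370), (np.float64(303.5), np.float64(255.5), 400)]
blue [] []
```

View pics/c0.png

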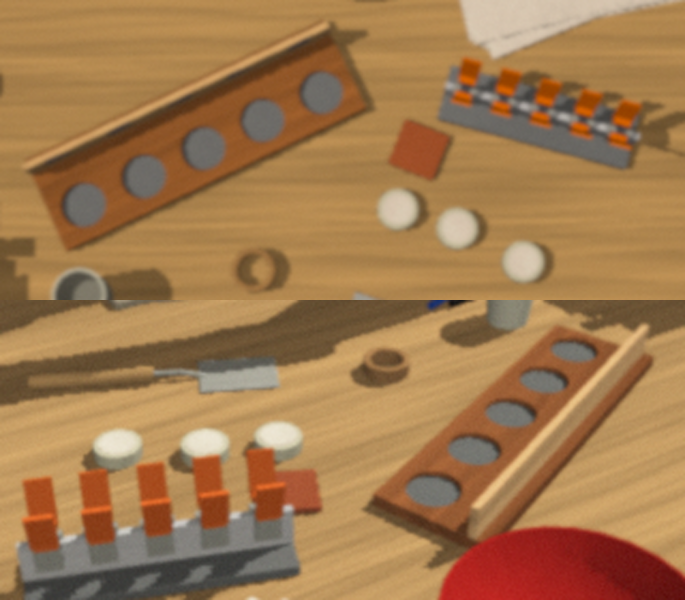

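Run:
```python
from h import *
np.set_printoptions(suppress=True,precision=1)
t,s=get_image("top"),get_image("scene")
wt=blobs(t,(0,0,170),(179,80,255),(300,250,420,310),30); ws=blobs(s,(0,0,170),(179,90,255),(200,220,330,255),40)
for a,b in zip(wt,ws[::-1]): print("blank",tri(t,a[:2],s,b[:2]),onz(t,a[:2],14))
gt=blobs(t,(0,0,60),(179,70,200),(160,195,305,280),100); gs=blobs(s,(0,0,50),(179,70,200),(360,180,470,272),60)
W=[]
for a,b in zip(gt,gs[::-1]):
    print("well",tri(t,a[:2],s,b[:2]),onz(t,a[:2],9)); W.append(onz(t,a[:2],9)[:2])
W=np.array(W); dv=W[-1]-W[0]; print("row yaw deg",np.degrees(np.arctan2(dv[1],dv[0])),np.linalg.norm(np.diff(W,axis=0),axis=1))
# clips
h=cv2.cvtColor(t["img"],cv2.COLOR_RGB2HSV); m=cv2.inRange(h,np.array((2,190,110)),np.array((16,255,255)))
hs=cv2.cvtColor(s["img"],cv2.COLOR_RGB2HSV); ms=cv2.inRange(hs,np.array((2,180,80)),np.array((14,255,255)))
ot=blobs(t,(2,190,120),(14,255,255),(345,190,445,245),30); lo=[o for o in ot if o[2]<60]; hi=[o for o in ot if o[2]>60]
os_=blobs(s,(2,190,120),(14,255,255),(185,235,318,292),30)
hp=np.array([onz(t,o[:2],95)[:2] for o in hi]); u=hp[-1]-hp[0]; u/=np.linalg.norm(u); n=np.array([-u[1],u[0]]); n*=np.sign(n[0])
print("rack dir deg",np.degrees(np.arctan2(u[1],u[0])))
for l,f in zip(lo,hi):
    c=(onz(t,l[:2],98)+onz(t,f[:2],98))[:2]/2
    vv,uu=np.nonzero(m); k=(abs(uu-(l[0]+f[0])/2)<11)&(abs(vv-(l[1]+f[1])/2)<18)
    P=np.array([onz(t,(x,y),98)[:2] for x,y in zip(uu[k],vv[k])])-c
    al,ac=P@u,P@n; k2=abs(al)<14; al,ac=al[k2],ac[k2]
    mid=c+n*(np.percentile(ac,2)+np.percentile(ac,98))/2+u*np.median(al)
    near=c+n*np.percentile(ac,3)+u*np.median(al)
    uvn=proj(t,[[*near,98]])[0]
    # matching scene blob
    j=np.argmin([abs(proj(s,[[*mid,80]])[0][0]-o[0]) for o in os_]); o=os_[j]
    vs,us=np.nonzero(ms); q=(abs(us-o[0])<13)&(abs(vs-o[1])<28); top=vs[q].min(); q2=q&(vs<=top+2)
    print("clip",mid,"across",np.percentile(ac,2),np.percentile(ac,98),"tri",tri(t,uvn,s,(us[q2].mean(),top)))
plan([470,0,200],0)
```

```text
blank (array([459.9, -52.4,  14.4]), np.float64(0.5292264137658913)) [459.8 -52.7  14. ]
blank (array([ 435.3, -124.2,   14.8]), np.float64(0.2339527896076758)) [ 435.3 -124.3   14. ]
blank (array([ 393.9, -202.9,   14.1]), np.float64(0.5133590127893851)) [ 393.8 -203.2   14. ]
well (array([470.8, 329.2,  10.9]), np.float64(0.7701953965424077)) [470.8 329.4   9. ]
well (array([504.4, 256.9,  10.9]), np.float64(0.32621849599411895)) [504.6 257.1   9. ]
well (array([538.2, 184.2,  10.7]), np.float64(0.1073308511817405)) [538.5 184.5   9. ]
well (array([572. , 112.3,  10.4]), np.float64(0.026138740770658652)) [572.3 112.4   9. ]
well (array([606.2,  39.6,  10.2]), np.float64(0.22868583939246337)) [606.4  39.6   9. ]
row yaw deg -64.9255301740582 [79.8 80.1 79.6 80.4]
rack dir deg -106.07052800769586
clip [ 599.5 -135.8] across -21.733723195551 30.33087603334658 tri (array([ 574.9, -128.8,   97.7]), np.float64(0.1934796610798825))
clip [ 586.5 -180.5] across -21.45140398157365 29.82459092834731 tri (array([ 562.3, -173.1,   98.1]), np.float64(0.8990693579675473))
clip [ 573.8 -226.1] across -21.77072148231725 30.611406804203654 tri (array([ 548.8, -218.7,   98.7]), np.float64(0.205523748721932))
clip [ 560.3 -271.8] across -21.624115767652995 30.37415430517133 tri (array([ 535.3, -264.8,   99.5]), np.float64(0.6782594274536881))
clip [ 547.4 -316.8] across -21.626227121355328 30.013455787859858 tri (array([ 522.8, -310.1,   98.4]), np.float64(0.7771287207229718))
shift [-1.4 -1.6  0.2] turn [-0.  -0.  -0.2] rows>=15.4
```

The two views agree to within 1 mm:

| Item | Measured height |
|---|---|
| Blank top | about 15 mm |
| Well floor | about 10 mm |
| Clip tops | about 98 mm |

I'll use wells 0, 2 and 4, and start moving now.

move_arm --rows "-0.75 -0.85 0.2 0 0 0.1 -0.45;-0.75 -0.85 0.2 0 0 0.2 -0.45;-0.75 -0.85 0.2 0 0 0.31 -0.45;-0.75 -0.85 0.2 0 0 0.31 -0.45;-0.75 -0.85 0.2 0 0 0.31 -0.45;-0.75 -0.85 0.2 0 0 0.31 -0.45;-0.75 -0.85 0.2 0 0 0.31 -0.45;-0.75 -0.85 0.2 0 0 0.31 -0.45;-0.75 -0.85 0.2 0 0 0.31 -0.45;-0.75 -0.85 0.2 0 0 0.31 -0.45"

```text
clock: 1.13
eef_pos: [359.0, 275.7, 185.0]
tool_rot: [-3.139, 0.002, 2.259]
force: [-0.5, 1.3, -0.1]
width: 61.9
gripper_force: 0.0
```

Run:
```python
from h import *
plan([459.8,-52.7,90],np.radians(130))
st=read_state();print(st["eef_pos"],st["width"])
```

```text
shift [-1.0587 -0.4347  0.3194] turn [-0.0014  0.001  -0.0066] rows>=8.5
[358.97981377 275.73315077 185.03219465] 61.92079375401799
```

move_arm --rows "-0.96 -0.435 0.27 0 0 -0.007 -0.45;-0.96 -0.435 0.27 0 0 -0.007 -0.45;-0.96 -0.435 0.27 0 0 -0.007 -0.45;-0.96 -0.435 0.27 0 0 -0.007 -0.45;-0.96 -0.435 0.27 0 0 -0.007 -0.45;-0.96 -0.435 0.27 0 0 -0.007 -0.45;-0.96 -0.435 0.27 0 0 -0.007 -0.45;-0.96 -0.435 0.27 0 0 -0.007 -0.45;-0.96 -0.435 0.27 0 0 -0.007 -0.45;-0.96 -0.435 0.27 0 0 -0.007 -0.45"

```text
clock: 1.97
eef_pos: [443.0, -25.8, 103.9]
tool_rot: [3.141, 0.0, 2.273]
force: [-0.0, 1.3, 0.1]
width: 61.9
gripper_force: 0.0
```

Run:
```python
from h import *
t=get_image("top")
for a in blobs(t,(0,0,170),(179,80,255),(250,230,450,330),100): print(a,onz(t,a[:2],14))
plan([459.8,-52.7,22],np.radians(130))
```

```text
(np.float64(288.5), np.float64(314.5), 220) [338.43622655  43.51928786  14.        ]
(np.float64(352.1), np.float64(274.5), 204) [ 439.51613163 -122.35764845   14.        ]
(np.float64(383.6), np.float64(295.8), 131) [ 383.21753755 -202.57728      14.        ]
shift [-0.1099 -0.0188  0.2739] turn [ 0.0004 -0.0003  0.0045] rows>=2.1
```

move_arm --rows "-0.11 -0.019 0.1 0 0 0 -0.45;-0.11 -0.019 0.1 0 0 0 -0.45;-0.11 -0.019 0.2 0 0 0 -0.45;-0.11 -0.019 0.274 0 0 0 -0.45;-0.11 -0.019 0.274 0 0 0 -0.45;-0.11 -0.019 0.274 0 0 0 -0.45"

```text
clock: 2.52
eef_pos: [456.5, -51.8, 25.2]
tool_rot: [-3.133, -0.004, 2.281]
force: [0.2, -0.7, -0.4]
width: 61.9
gripper_force: 0.0
```

Run:
```python
from h import *
t=get_image("top");s=get_image("scene")
c=lambda im,x0,y0,x1,y1:cv2.resize(im[y0:y1,x0:x1],None,fx=4,fy=4,interpolation=cv2.INTER_CUBIC)
cv2.imwrite("pics/g0.png",np.vstack([c(t["img"],270,220,430,295),c(s["img"],220,175,380,250)])[:,:,::-1])
```

```text
(no output)
```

View pics/g0.png

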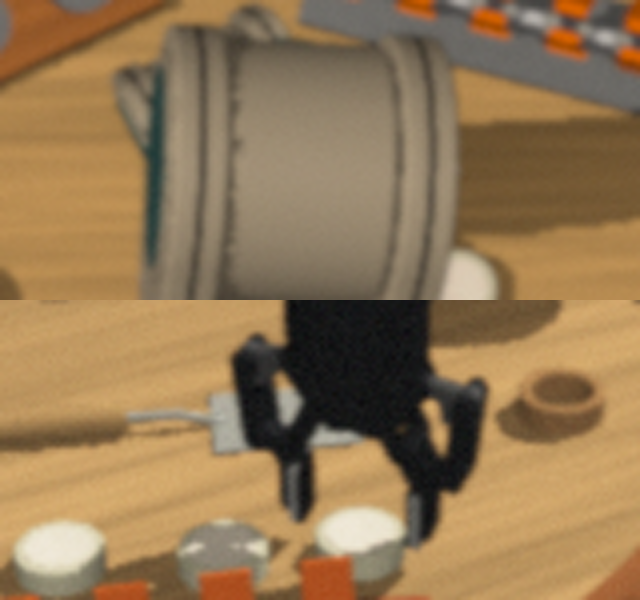

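The lower crop shows the fingers either side of the blank at crop (360,530), tips at about (295,520) and (415,545). I'll check the tip height by projecting it.

Run:
```python
from h import *
s=get_image("scene"); st=read_state(); print(st["eef_pos"],st["tool_rot"])
m=R.from_euler("xyz",st["tool_rot"]).as_matrix()
for sg in(-1,1):
  for z in (0,5,10,15,20):
    p=st["eef_pos"]+sg*m[:,1]*36; p[2]=z; print(sg,z,(proj(s,[p])[0]-[220,175])*4+[0,300])
plan([459.8,-52.7,22],np.radians(130))
```

```text
[456.41175573 -52.45935035  25.57367847] [-3.13322766 -0.00487755  2.28089829]
-1 0 [296.88300401 535.75605252]
-1 5 [296.57751298 528.53191495]
-1 10 [296.27055896 521.26863855]
-1 15 [295.96213331 513.96594497]
-1 20 [295.65222734 506.62355371]
1 0 [416.87442481 563.27689279]
1 5 [416.89355858 555.98225659]
1 10 [416.91276749 548.64713122]
1 15 [416.9320518  541.27122035]
1 20 [416.95141177 533.85422528]
shift [-0.008   0.0081  0.0118] turn [-0.0053 -0.0031  0.0076] rows>=0.1
```

Tips are 14–16 mm ahead of the TCP, as stated. Closing on the blank.

move_arm --rows "-0.008 0.008 0.01 0 0 0 -0.45;-0.008 0.008 0.01 0 0 0 -0.45;-0.008 0.008 0.01 0 0 0 1;-0.008 0.008 0.01 0 0 0 1;-0.008 0.008 0.01 0 0 0 1;-0.008 0.008 0.01 0 0 0 1;-0.008 0.008 -0.04 0 0 0 1;-0.008 0.008 -0.2 0 0 0 1;-0.008 0.008 -0.2 0 0 0 1"

```text
clock: 3.42
eef_pos: [462.1, -54.1, 89.2]
tool_rot: [-3.136, 0.0, 2.278]
force: [0.8, 0.7, 0.5]
width: 46.1
gripper_force: 61.7
```

Run:
```python
from h import *
st=read_state(); print(st["width"],st["gripper_force"])
plan([606.4,39.6,75],np.radians(205.07))
```

```text
46.1348054201924 61.74616456031799
shift [-0.0749  0.5689  0.0445] turn [-0.0029 -0.0022 -0.8284] rows>=10.4
```

move_arm --rows "-0.075 0.569 0 0 0 -0.08 1;-0.075 0.569 0 0 0 -0.15 1;-0.075 0.569 0 0 0 -0.23 1;-0.075 0.569 0 0 0 -0.31 1;-0.075 0.569 0 0 0 -0.39 1;-0.075 0.569 0 0 0 -0.47 1;-0.075 0.569 0 0 0 -0.55 1;-0.075 0.569 0 0 0 -0.62 1;-0.075 0.569 0 0 0 -0.7 1;-0.075 0.569 0 0 0 -0.78 1;-0.075 0.569 0.04 -0.003 -0.002 -0.828 1;-0.075 0.569 0.04 -0.003 -0.002 -0.828 1"

```text
clock: 4.42
eef_pos: [603.0, 38.5, 70.2]
tool_rot: [3.138, -0.008, -2.703]
force: [0.0, -0.9, -1.9]
width: 46.3
gripper_force: 61.8
```

Run:
```python
from h import *
st=read_state(); print(st["width"],st["gripper_force"])
plan([606.4,39.6,60],np.radians(205.07))
s=get_image("scene")
c=lambda im,x0,y0,x1,y1:cv2.resize(im[y0:y1,x0:x1],None,fx=5,fy=5,interpolation=cv2.INTER_CUBIC)
cv2.imwrite("pics/g1.png",c(s["img"],320,180,450,290)[:,:,::-1])
m=R.from_euler("xyz",st["tool_rot"]).as_matrix(); e=st["eef_pos"]
for dz in(-23,-7): print([np.round((proj(s,[e+m[:,1]*a+m[:,0]*b+[0,0,dz]])[0]-[320,180])*5) for a,b in((-25,0),(25,0),(0,25),(0,-25))])
```

```text
46.27038289492945 61.78882956504822
shift [-0.0122 -0.0015  0.0338] turn [ 0.0024 -0.0052  0.0004] rows>=0.3
[array([277., 350.]), array([340., 289.]), array([256., 296.]), array([363., 342.])]
[array([279., 318.]), array([343., 257.]), array([259., 265.]), array([366., 310.])]
```

View pics/g1.png

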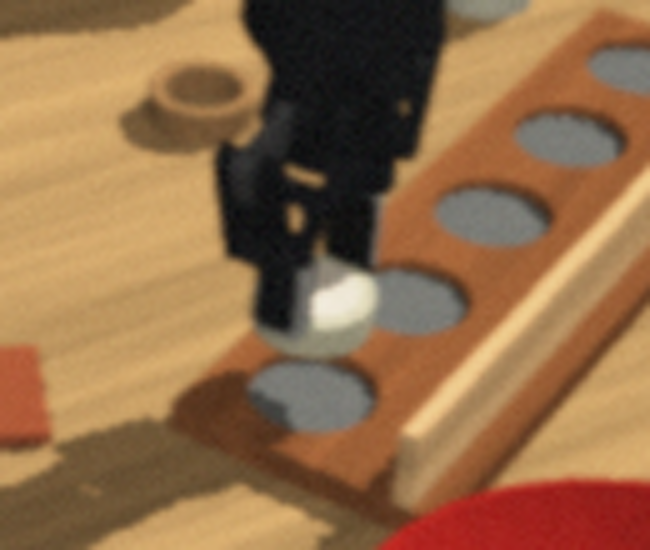

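The blank is held level. Its span in the crop is x 253–380 with the bottom at y≈358, and well 0 is at crop (311,395). I'll lower a little, let it settle and measure the offset.

move_arm --rows "-0.012 -0.0015 0.06 0.0024 -0.005 0 1;-0.012 -0.0015 0.06 0.0024 -0.005 0 1;-0.012 -0.0015 0.06 0.0024 -0.005 0 1;-0.012 -0.0015 0.06 0.0024 -0.005 0 1"

```text
clock: 4.8
eef_pos: [608.0, 40.5, 54.5]
tool_rot: [-3.14, 0.003, -2.706]
force: [-0.0, 0.4, -1.2]
width: 45.8
gripper_force: 61.8
```

```bash
cat >> h.py <<'E'
def heldoff(well,zb):
    "offset of held blank by white-mask extents in scene view, tool x only (y centred by the pads)"
    s=get_image("scene"); st=read_state(); m=R.from_euler("xyz",st["tool_rot"]).as_matrix(); e=st["eef_pos"]
    g=s["img"].astype(int); h=cv2.cvtColor(s["img"],cv2.COLOR_RGB2HSV)
    k=cv2.inRange(h,np.array((0,0,95)),np.array((60,75,255)))
    c=proj(s,[[e[0],e[1],zb+8]])[0]; w=np.zeros_like(k); x0,y0=int(c[0])-22,int(c[1])-22
    w[y0:y0+44,x0:x0+44]=k[y0:y0+44,x0:x0+44]
    n,l,stt,cc=cv2.connectedComponentsWithStats(w); i=1+np.argmin(np.hypot(*(cc[1:]-c).T)+1000*(stt[1:,4]<40))
    b=stt[i]; a=np.linspace(0,2*np.pi,90)
    P=np.array([[e[0]+25*np.cos(t),e[1]+25*np.sin(t),z] for z in(zb,zb+16) for t in a]); q=proj(s,P)
    print("mask x %d..%d y %d..%d area %d"%(b[0],b[0]+b[2],b[1],b[1]+b[3],b[4]),"pred x",q[:,0].min().round(1)+.5,q[:,0].max().round(1)+.5,"y",q[:,1].min().round(1)+.5,q[:,1].max().round(1)+.5)
    J=(proj(s,[e+m[:,0]])-proj(s,[e]))[0]; print("px per mm tool x",J, "tool y",(proj(s,[e+m[:,1]])-proj(s,[e]))[0])
    return s
E
python3 - <<'E'
from h import *
st=read_state(); print(st["eef_pos"],st["tool_rot"])
s=heldoff(None,st["eef_pos"][2]-23)
x0,y0=int(330),int(200)
cv2.imwrite("pics/g2.png",cv2.resize(s["img"][y0:y0+90,x0:x0+100],None,fx=6,fy=6,interpolation=cv2.INTER_NEAREST)[:,:,::-1])
plan([606.4,39.6,60],np.radians(205.07))
E
```

```text
[608.00649882  40.53730967  54.48910961] [-3.14022129  0.00314812 -2.70568394]
mask x 371..405 y 233..266 area 446 pred x 371.7 397.1 y 237.9 259.2
px per mm tool x [-0.43046673 -0.17733453] tool y [ 0.2549988  -0.24018331]
shift [ 0.0068 -0.0003 -0.0177] turn [-0.001   0.0024 -0.001 ] rows>=0.1
```

View pics/g2.png

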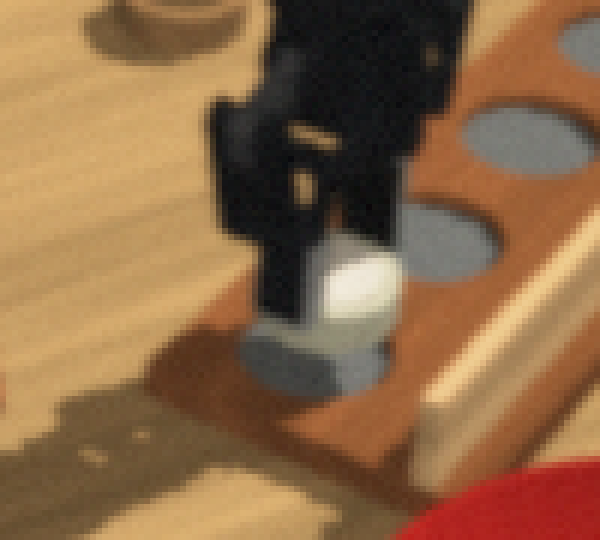

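move_arm --rows "0.0065 0 0.03 0 0.002 0 1;0.0065 0 0.05 0 0.002 0 1;0.0065 0 0.06 0 0.002 0 1;0.0065 0 0.067 0 0.002 0 1;0.0065 0 0.073 0 0.002 0 1;0.0065 0 0.073 0 0.002 0 1;0.0065 0 0.073 0 0.002 0 1"

```text
clock: 5.43
eef_pos: [606.4, 39.6, 31.9]
tool_rot: [-3.14, 0.0, -2.705]
force: [0.6, -0.2, 0.0]
width: 46.2
gripper_force: 61.8
```

Run:
```python
from h import *
plan([606.4,39.6,31],np.radians(205.07))
```

```text
shift [-0.0001 -0.0001  0.0032] turn [-0.0007  0.0002 -0.0006] rows>=0.0
```

move_arm --rows "0 0 0.005 0 0 0 1;0 0 0.005 0 0 0 1;0 0 0.005 0 0 0 -0.2;0 0 0.005 0 0 0 -0.4;0 0 0.005 0 0 0 -0.4;0 0 0.005 0 0 0 -0.4;0 0 -0.05 0 0 0 -0.4;0 0 -0.25 0 0 0 -0.45;0 0 -0.25 0 0 0 -0.45;0 0 -0.25 0 0 0 -0.45"

```text
clock: 6.27
eef_pos: [609.1, 40.8, 111.2]
tool_rot: [-3.139, 0.008, -2.705]
force: [0.5, -0.2, -0.5]
width: 61.9
gripper_force: 0.0
```

Run:
```python
from h import *
t=get_image("top");s=get_image("scene")
for a in blobs(t,(0,0,170),(179,80,255),(300,230,450,330),100): print(a,onz(t,a[:2],14))
for a in blobs(s,(0,0,170),(179,90,255),(200,220,330,255),40): print("s",a,onz(s,a[:2],14))
plan([435.3,-124.3,90],np.radians(130))
cv2.imwrite("pics/g3.png",cv2.resize(s["img"][170:280,200:460],None,fx=3,fy=3,interpolation=cv2.INTER_CUBIC)[:,:,::-1])
```

```text
s (np.float64(234.8), np.float64(236.7), 267) [ 394.23782424 -202.53759669   14.        ]
s (np.float64(275.5), np.float64(236.2), 248) [ 434.83664015 -123.44452064   14.        ]
shift [ 0.748  -0.2531  0.0576] turn [-6.000e-04  1.400e-03  8.332e-01] rows>=10.5
```

View pics/g3.png

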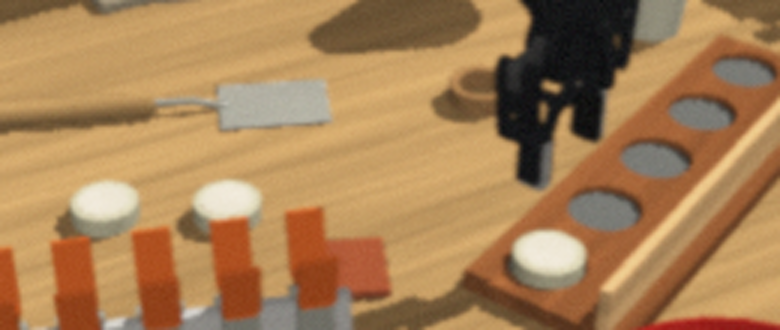

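Blank 0 sits flat in well 0, at crop (548,258). The other two have not moved. For the next one I can keep the same yaw.

Run:
```python
from h import *
plan([435.2,-124,60],np.radians(205.07))
```

```text
shift [ 0.748  -0.2519  0.1576] turn [-0.0012  0.0007 -0.0009] rows>=5.8
```

move_arm --rows "0.748 -0.252 0.05 0 0 0 -0.45;0.748 -0.252 0.05 0 0 0 -0.45;0.748 -0.252 0.05 0 0 0 -0.45;0.748 -0.252 0.05 0 0 0 -0.45;0.748 -0.252 0.15 0 0 0 -0.45;0.748 -0.252 0.15 0 0 0 -0.45;0.748 -0.252 0.15 0 0 0 -0.45;0.748 -0.252 0.15 0 0 0 -0.45;0.748 -0.252 0.15 0 0 0 -0.45"

```text
clock: 7.12
eef_pos: [434.9, -123.4, 61.4]
tool_rot: [3.141, 0.0, -2.705]
force: [0.2, 0.0, 0.0]
width: 62.1
gripper_force: 0.0
```

Run:
```python
from h import *
s=get_image("scene")
for a in blobs(s,(0,0,170),(179,90,255),(200,220,330,255),40): print("s",a)
plan([435.2,-124,22.5],np.radians(205.07))
```

```text
s (np.float64(233.1), np.float64(235.9), 204)
s (np.float64(277.2), np.float64(236.4), 196)
shift [ 0.0034 -0.0027  0.1307] turn [-0.0002  0.0008 -0.    ] rows>=0.9
```

move_arm --rows "0.002 -0.002 0.07 0 0 0 -0.45;0.002 -0.002 0.13 0 0 0 -0.45;0.002 -0.002 0.13 0 0 0 -0.45;0.002 -0.002 0.13 0 0 0 -0.45;0.002 -0.002 0.13 0 0 0 1;0.002 -0.002 0.13 0 0 0 1;0.002 -0.002 0.13 0 0 0 1;0.002 -0.002 0.13 0 0 0 1;0.002 -0.002 0.08 0 0 0 1;0.002 -0.002 -0.05 0 0 0 1;0.002 -0.002 -0.05 0 0 0 1"

```text
clock: 8.08
eef_pos: [437.4, -124.1, 81.9]
tool_rot: [-3.137, 0.007, -2.704]
force: [0.6, -0.2, 0.1]
width: 45.7
gripper_force: 61.6
```

Run:
```python
from h import *
plan([538.4,184.4,60],np.radians(205.07))
```

```text
shift [-0.74    0.7893  0.0746] turn [-0.0029  0.0044 -0.0002] rows>=7.8
```

move_arm --rows "-0.74 0.79 0 0 0 0 1;-0.74 0.79 0 0 0 0 1;-0.74 0.79 0 0 0 0 1;-0.74 0.79 0 0 0 0 1;-0.74 0.79 0 0 0 0 1;-0.74 0.79 0 0 0 0 1;-0.74 0.79 0 0 0 0 1;-0.74 0.79 0 0 0 0 1;-0.74 0.79 0.08 0 0 0 1;-0.74 0.79 0.08 0 0 0 1;-0.74 0.79 0.08 0 0 0 1"

```text
clock: 9.0
eef_pos: [534.7, 183.6, 52.7]
tool_rot: [-3.14, -0.002, -2.704]
force: [0.6, 0.5, 0.0]
width: 46.0
gripper_force: 61.7
```

Run:
```python
from h import *
st=read_state();heldoff(None,st["eef_pos"][2]-22)
plan([538.4,184.4,31],np.radians(205.07))
```

```text
mask x 408..439 y 203..229 area 358 pred x 406.9 430.2 y 203.8 222.0
px per mm tool x [-0.40104097 -0.14550902] tool y [ 0.20702753 -0.19390058]
shift [-0.0113 -0.0007  0.0741] turn [-0.0011 -0.0005 -0.0009] rows>=0.5
```

move_arm --rows "-0.011 -0.001 0 0 0 0 1;-0.011 -0.001 0 0 0 0 1;-0.011 -0.001 0.03 0 0 0 1;-0.011 -0.001 0.05 0 0 0 1;-0.011 -0.001 0.06 0 0 0 1;-0.011 -0.001 0.067 0 0 0 1;-0.011 -0.001 0.074 0 0 0 1;-0.011 -0.001 0.074 0 0 0 1;-0.011 -0.001 0.074 0 0 0 1"

```text
clock: 9.8
eef_pos: [538.1, 184.5, 32.3]
tool_rot: [-3.138, -0.001, -2.705]
force: [-4.7, -3.3, 19.6]
width: 45.8
gripper_force: 64.5
```

Run:
```python
from h import *
plan([538.4,184.4,30.5],np.radians(205.07)); print(read_state()["force"])
```

```text
shift [-0.0008 -0.0005  0.0061] turn [-0.0022 -0.0006 -0.0007] rows>=0.0
[-4.74260602 -3.2709513  19.60960361]
```

move_arm --rows "0 0 -0.006 0 0 0 1;0 0 -0.006 0 0 0 1;0 0 -0.006 0 0 0 -0.2;0 0 -0.006 0 0 0 -0.4;0 0 -0.006 0 0 0 -0.4;0 0 -0.006 0 0 0 -0.4;0 0 -0.05 0 0 0 -0.4;0 0 -0.25 0 0 0 -0.45;0 0 -0.25 0 0 0 -0.45;0 0 -0.25 0 0 0 -0.45"

```text
clock: 10.63
eef_pos: [541.1, 187.1, 110.4]
tool_rot: [-3.141, 0.008, -2.705]
force: [0.8, 1.1, -0.8]
width: 61.9
gripper_force: 0.0
```

Run:
```python
from h import *
s=get_image("scene")
for a in blobs(s,(0,0,170),(179,90,255),(200,190,460,265),40): print("s",a,onz(s,a[:2],14),onz(s,a[:2],22))
plan([394,-203,90],np.radians(205))
cv2.imwrite("pics/g4.png",cv2.resize(s["img"][170:280,340:490],None,fx=5,fy=5,interpolation=cv2.INTER_CUBIC)[:,:,::-1])
```

```text
s (np.float64(234.6), np.float64(236.7), 260) [ 394.02948897 -202.92372395   14.        ] [ 404.75667299 -205.91244975   22.        ]
s (np.float64(291.1), np.float64(203.4), 503) [330.40409137 -36.340715    14.        ] [341.95070456 -41.47485729  22.        ]
s (np.float64(382.7), np.float64(253.9), 288) [597.58818605  47.23802503  14.        ] [605.69374505  41.02747521  22.        ]
s (np.float64(419.0), np.float64(218.4), 211) [528.35905189 194.96751329  14.        ] [537.35621038 186.85436079  22.        ]
shift [ 0.9899 -0.9693  0.0577] turn [-0.0008  0.0033  0.    ] rows>=10.0
```

View pics/g4.png

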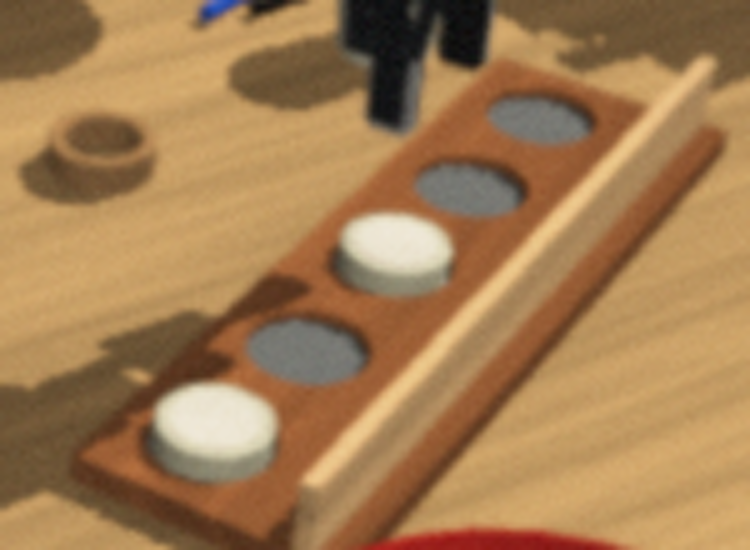

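Both blanks look seated in wells 0 and 2, at crop (215,430) and (395,250). Now the third.

move_arm --rows "0.99 -0.969 0 0 0 0 -0.45;0.99 -0.969 0 0 0 0 -0.45;0.99 -0.969 0 0 0 0 -0.45;0.99 -0.969 0 0 0 0 -0.45;0.99 -0.969 0 0 0 0 -0.45;0.99 -0.969 0 0 0 0 -0.45;0.99 -0.969 0 0 0 0 -0.45;0.99 -0.969 0 0 0 0 -0.45;0.99 -0.969 0.06 0 0 0 -0.45;0.99 -0.969 0.15 0 0 0 -0.45;0.99 -0.969 0.15 0 0 0 -0.45;0.99 -0.969 0.15 0 0 0 -0.45"

```text
clock: 11.68
eef_pos: [388.7, -206.9, 58.7]
tool_rot: [3.14, -0.006, -2.712]
force: [0.4, 0.4, 0.4]
width: 62.0
gripper_force: 0.0
```

Run:
```python
from h import *
s=get_image("scene");t=get_image("top")
for a in blobs(s,(0,0,170),(179,90,255),(180,215,330,265),40): print("s",a)
for a in blobs(t,(0,0,170),(179,80,255),(150,190,450,330),60): print("t",a,onz(t,a[:2],22))
plan([394,-203,22.5],np.radians(205.07)); print(read_state()["qpos"])
```

```text
s (np.float64(235.9), np.float64(237.0), 223)
t (np.float64(233.3), np.float64(238.1), 245) [538.25466733 186.31168933  22.        ]
t (np.float64(288.9), np.float64(211.8), 239) [606.38728575  40.74885987  22.        ]
t (np.float64(374.4), np.float64(191.9), 99) [ 656.96827346 -185.52613923   22.        ]
shift [-0.0049 -0.0019  0.1273] turn [ 0.0002  0.0002 -0.0007] rows>=0.9
[ 0.78828749  0.74433509 -0.55278885  2.21616675  0.97520426  0.44358914
  1.4424551 ]
```

move_arm --rows "-0.004 -0.002 0.05 0 0 0 -0.45;-0.004 -0.002 0.12 0 0 0 -0.45;-0.004 -0.002 0.127 0 0 0 -0.45;-0.004 -0.002 0.127 0 0 0 -0.45;-0.004 -0.002 0.127 0 0 0 -0.45"

```text
clock: 12.2
eef_pos: [394.7, -202.7, 23.6]
tool_rot: [-3.14, 0.001, -2.702]
force: [-0.7, -0.1, -0.4]
width: 61.9
gripper_force: 0.0
```

Run:
```python
from h import *
plan([394,-203,22.5],np.radians(205.07)); print(read_state()["eef_pos"])
```

```text
shift [0.0026 0.0002 0.0036] turn [-0.0009  0.0007  0.001 ] rows>=0.0
[ 394.72700458 -202.73218389   23.59474183]
```

move_arm --rows "0.002 0 0.003 0 0 0 -0.45;0.002 0 0.003 0 0 0 1;0.002 0 0.003 0 0 0 1;0.002 0 0.003 0 0 0 1;0.002 0 0.003 0 0 0 1;0.002 0 -0.04 0 0 0 1;0.002 0 -0.2 0 0 0 1;0.002 0 -0.2 0 0 0 1;0.002 0 -0.2 0 0 0 1"

```text
clock: 12.95
eef_pos: [394.6, -205.0, 85.0]
tool_rot: [-3.137, 0.004, -2.706]
force: [-0.1, -0.6, -0.2]
width: 46.4
gripper_force: 61.8
```

Run:
```python
from h import *
plan([470.8,329.3,60],np.radians(205.07));
```

```text
shift [-0.9808  1.5082  0.0798] turn [-0.0031  0.0024 -0.0015] rows>=13.0
```

move_arm --rows "-0.98 0.95 0 0 0 0 1;-0.98 0.95 0 0 0 0 1;-0.98 0.95 0 0 0 0 1;-0.98 0.95 0 0 0 0 1;-0.98 0.95 0 0 0 0 1;-0.98 0.95 0 0 0 0 1;-0.98 0.95 0 0 0 0 1;-0.98 0.95 0 0 0 0 1;-0.98 0.95 0 0 0 0 1;-0.98 0.95 0 0 0 0 1;-0.98 0.95 0 0 0 0 1"

```text
clock: 13.87
eef_pos: [540.9, 188.4, 82.5]
tool_rot: [3.136, 0.008, -2.697]
force: [2.0, 0.5, -0.1]
width: 46.3
gripper_force: 61.8
```

move_arm --rows "0 0.555 0 0 0 0 1;0 0.555 0 0 0 0 1;0 0.555 0 0 0 0 1;0 0.555 0 0 0 0 1;0 0.555 0.04 0 0 0 1;0 0.555 0.08 0 0 0 1;0 0.555 0.08 0 0 0 1;0 0.555 0.08 0 0 0 1"

```text
clock: 14.53
eef_pos: [468.8, 326.6, 56.6]
tool_rot: [-3.138, -0.003, -2.707]
force: [0.2, -1.5, -1.7]
width: 46.1
gripper_force: 61.9
```

Run:
```python
from h import *
plan([470.8,328.8,31.5],np.radians(205.07));
```

```text
shift [-0.0093  0.0043  0.0836] turn [-0.0025 -0.0019 -0.0018] rows>=0.6
```

move_arm --rows "-0.009 0.004 0 -0.002 -0.002 0 1;-0.009 0.004 0 -0.002 -0.002 0 1;-0.009 0.004 0 -0.002 -0.002 0 1"

```text
clock: 14.78
eef_pos: [471.7, 330.8, 58.6]
tool_rot: [3.14, 0.004, -2.707]
force: [-0.2, -0.4, -0.5]
width: 46.5
gripper_force: 61.9
```

Run:
```python
from h import *
plan([470.8,328.8,32],np.radians(205.07));
```

```text
shift [ 0.0059 -0.0049  0.0887] turn [ 0.0012  0.0026 -0.0019] rows>=0.6
```

move_arm --rows "0.004 -0.004 0.02 0 0 0 1;0.004 -0.004 0.04 0 0 0 1;0.004 -0.004 0.05 0 0 0 1;0.004 -0.004 0.05 0 0 0 1;0.004 -0.004 0.05 0 0 0 1"

```text
clock: 15.2
eef_pos: [469.9, 329.9, 42.9]
tool_rot: [3.14, 0.003, -2.705]
force: [-0.6, -0.1, -0.0]
width: 46.3
gripper_force: 61.9
```

Run:
```python
from h import *
plan([470.8,328.8,32],np.radians(205.07));
```

```text
shift [-0.0011 -0.0045  0.0362] turn [ 0.0012  0.0016 -0.0006] rows>=0.3
```

move_arm --rows "-0.001 -0.003 0.01 0 0 0 1;-0.001 -0.003 0.02 0 0 0 1;-0.001 -0.003 0.03 0 0 0 1;-0.001 -0.003 0.037 0 0 0 1;-0.001 -0.003 0.037 0 0 0 1;-0.001 -0.003 0.037 0 0 0 1"

```text
clock: 15.7
eef_pos: [470.7, 329.3, 32.0]
tool_rot: [3.14, 0.003, -2.705]
force: [-0.3, 0.4, -1.5]
width: 46.4
gripper_force: 61.9
```

move_arm --rows "0 0 0.004 0 0 0 1;0 0 0.004 0 0 0 -0.2;0 0 0.004 0 0 0 -0.4;0 0 0.004 0 0 0 -0.4;0 0 0.004 0 0 0 -0.4;0 0 -0.05 0 0 0 -0.4;0 0 -0.25 0 0 0 -0.45;0 0 -0.4 0 0 0 -0.6;0 0 -0.4 0 0 0 -1;0 0 -0.4 0 0 0 -1;0 0 -0.4 0 0 0 -1"

```text
clock: 16.62
eef_pos: [471.4, 329.3, 153.6]
tool_rot: [3.139, 0.006, -2.705]
force: [0.4, 0.6, -0.1]
width: 85.4
gripper_force: 0.0
```

Run:
```python
from h import *
s=get_image("scene")
cv2.imwrite("pics/g5.png",cv2.resize(s["img"][160:300,180:500],None,fx=2.5,fy=2.5,interpolation=cv2.INTER_CUBIC)[:,:,::-1])
plan([599.5,-135.8,150],np.radians(73.93)); print(read_state()["qpos"])
```

```text
shift [ 0.2646 -1.584   0.0044] turn [-1.000e-04  2.500e-03 -5.438e-01] rows>=11.6
[-0.22287741  0.730662   -0.70247436  1.81408584  0.62518407  0.82808257
  0.7692827 ]
```

View pics/g5.png

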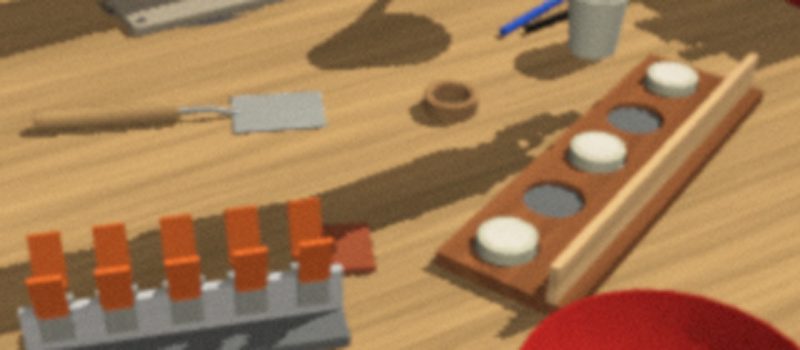

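All three blanks are seated, in wells 0, 2 and 4, at crop (507,240), (597,151) and (671,78). Now the clips. I'll unwind the wrist on the way.

move_arm --rows "0.13 -0.79 0 0 0 0.07 -1;0.13 -0.79 0 0 0 0.14 -1;0.13 -0.79 0 0 0 0.21 -1;0.13 -0.79 0 0 0 0.28 -1;0.13 -0.79 0 0 0 0.35 -1;0.13 -0.79 0 0 0 0.42 -1;0.13 -0.79 0 0 0 0.49 -1;0.13 -0.79 0 0 0 0.56 -1;0.13 -0.79 0 0 0 0.63 -1;0.13 -0.79 0 0 0 0.7 -1;0.13 -0.79 0 0 0 0.73 -1;0.13 -0.79 0 0 0 0.73 -1"

```text
clock: 17.67
eef_pos: [534.4, 97.3, 150.1]
tool_rot: [3.141, -0.002, 2.43]
force: [-0.2, 0.4, 0.5]
width: 85.2
gripper_force: 0.0
```

Run:
```python
from h import *
plan([599.5,-135.8,150],np.radians(73.93)); print(read_state()["qpos"])
```

```text
shift [-0.6714 -0.447  -0.0013] turn [-1.000e-04 -1.400e-03  7.258e-01] rows>=9.1
[ 0.04273824  0.63603898 -0.41568847  1.90094097  0.38611626  0.68383038
  0.25588795]
```

move_arm --rows "-0.671 -0.447 0 0 0 0.07 -1;-0.671 -0.447 0 0 0 0.14 -1;-0.671 -0.447 0 0 0 0.21 -1;-0.671 -0.447 0 0 0 0.28 -1;-0.671 -0.447 0 0 0 0.35 -1;-0.671 -0.447 0 0 0 0.42 -1;-0.671 -0.447 0 0 0 0.49 -1;-0.671 -0.447 0 0 0 0.56 -1;-0.671 -0.447 0 0 0 0.63 -1;-0.671 -0.447 0 0 0 0.7 -1;-0.671 -0.447 0 0 0 0.726 -1;-0.671 -0.447 0 0 0 0.726 -1"

```text
clock: 18.67
eef_pos: [599.8, -135.2, 149.6]
tool_rot: [-3.14, -0.003, 1.292]
force: [0.5, -0.1, 0.3]
width: 85.4
gripper_force: 0.0
```

Run:
```python
from h import *
plan([599.5,-135.8,78],np.radians(73.93)); print(read_state()["qpos"])
```

```text
shift [-0.003  -0.      0.2387] turn [-0.0009 -0.0017  0.0009] rows>=1.7
[ 0.25466663  0.69289449 -0.12526971  1.70587814  0.11307566  0.75093031
 -0.20390505]
```

move_arm --rows "-0.002 0 0.1 0 0 0 -1;-0.002 0 0.2 0 0 0 -1;-0.002 0 0.239 0 0 0 -1;-0.002 0 0.239 0 0 0 -1;-0.002 0 0.239 0 0 0 -1;-0.002 0 0.239 0 0 0 0;-0.002 0 0.239 0 0 0 1;-0.002 0 0.239 0 0 0 1;-0.002 0 0.239 0 0 0 1;-0.002 0 0.239 0 0 0 1;-0.002 0 0.239 0 0 0 1"

```text
clock: 19.58
eef_pos: [599.4, -135.0, 83.3]
tool_rot: [-3.141, -0.003, 1.291]
force: [-10.5, 3.2, 28.1]
width: 28.0
gripper_force: 60.7
```

Run:
```python
from h import *
s=get_image("scene"); st=read_state(); print(st["eef_pos"],st["force"])
cv2.imwrite("pics/g6.png",cv2.resize(s["img"][190:310,180:340],None,fx=5,fy=5,interpolation=cv2.INTER_CUBIC)[:,:,::-1])
```

```text
[ 599.39457221 -134.98663643   83.30740234] [-10.11074719   2.47763503  27.16491516]
```

View pics/g6.png

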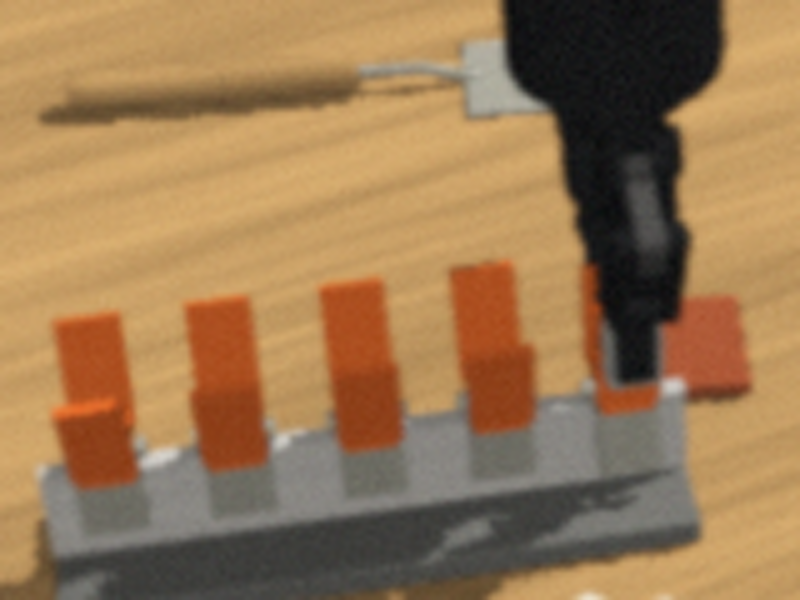

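move_arm --rows "0 0 -0.02 0 0 0 1;0 0 -0.04 0 0 0 1;0 0 -0.08 0 0 0 1;0 0 -0.16 0 0 0 1;0 0 -0.26 0 0 0 1;0 0 -0.26 0 0 0 1;0 0 -0.26 0 0 0 1"

```text
clock: 20.22
eef_pos: [602.2, -136.3, 159.8]
tool_rot: [3.135, -0.004, 1.291]
force: [0.9, 0.2, -1.5]
width: 27.9
gripper_force: 60.4
```

Run:
```python
from h import *
W=np.array([[470.8,329.3],[538.4,184.4],[606.4,39.6]]); print("edges",W+65*np.array([.9058,.4237]))
# fence top edge in top view (bright light-wood line), across-profile at each edge
t=get_image("top")
for w in W:
    n=np.array([.9058,.4237]); prof=[]
    for a in np.arange(50,80,2.): 
        u=proj(t,[[*(w+n*a),50]])[0].round().astype(int); prof.append((a,*t["img"][u[1],u[0]]))
    print([(int(p[0]),int(p[1]),int(p[3])) for p in prof])
plan([665.3,67.1,150],np.radians(115.07))
```

```text
edges [[529.677  356.8405]
 [597.277  211.9405]
 [665.277   67.1405]]
[(50, 92, 32), (52, 86, 34), (54, 78, 45), (56, 77, 45), (58, 102, 62), (60, 156, 82), (62, 156, 82), (64, 203, 99), (66, 202, 95), (68, 202, 95), (70, 174, 73), (72, 171, 69), (74, 180, 78), (76, 182, 80), (78, 182, 81)]
[(50, 88, 29), (52, 81, 35), (54, 81, 35), (56, 79, 46), (58, 121, 65), (60, 121, 65), (62, 196, 97), (64, 212, 105), (66, 212, 105), (68, 206, 97), (70, 171, 72), (72, 171, 72), (74, 164, 69), (76, 170, 76), (78, 168, 75)]
[(50, 90, 26), (52, 87, 38), (54, 78, 43), (56, 78, 43), (58, 95, 57), (60, 153, 83), (62, 153, 83), (64, 206, 102), (66, 204, 98), (68, 204, 98), (70, 172, 74), (72, 166, 68), (74, 166, 68), (76, 179, 79), (78, 181, 80)]
shift [0.7102 0.019  0.03  ] turn [ 0.0026 -0.0015 -0.4567] rows>=5.7
```

move_arm --rows "0.71 0.019 0.03 0 0 -0.07 1;0.71 0.019 0.03 0 0 -0.14 1;0.71 0.019 0.03 0 0 -0.21 1;0.71 0.019 0.03 0 0 -0.28 1;0.71 0.019 0.03 0 0 -0.35 1;0.71 0.019 0.03 0 0 -0.42 1;0.71 0.019 0.03 0 0 -0.457 1;0.71 0.019 0.03 0 0 -0.457 1;0.71 0.019 0.03 0 0 -0.457 1;0.71 0.019 0.03 0 0 -0.457 1"

```text
clock: 21.1
eef_pos: [664.3, 66.0, 148.2]
tool_rot: [3.14, -0.002, 2.006]
force: [0.1, -0.5, -1.3]
width: 27.7
gripper_force: 60.4
```

Run:
```python
from h import *
plan([665.3,67.1,120],np.radians(115.07)); st=read_state(); print(st["width"],st["eef_pos"])
s=get_image("scene")
P=np.array([665.3,67.1,50]); n=np.array([.9058,.4237,0]); print("edge top px in crop",(proj(s,[P])[0]-[340,170])*6)
m=R.from_euler("xyz",st["tool_rot"]).as_matrix(); e=st["eef_pos"]-[0,0,61]
print("jaw tips pred",[np.round((proj(s,[e+m[:,1]*a])[0]-[340,170])*6) for a in(-12.5,12.5)])
cv2.imwrite("pics/g7.png",cv2.resize(s["img"][170:270,340:470],None,fx=6,fy=6,interpolation=cv2.INTER_CUBIC)[:,:,::-1])
```

```text
shift [0.0018 0.0044 0.0941] turn [ 0.0009 -0.0011 -0.0016] rows>=0.7
27.708794881046583 [664.30710549  65.99421019 148.22208299]
edge top px in crop [432.45170663 512.34883145]
jaw tips pred [array([406., 406.]), array([476., 434.])]
```

View pics/g7.png

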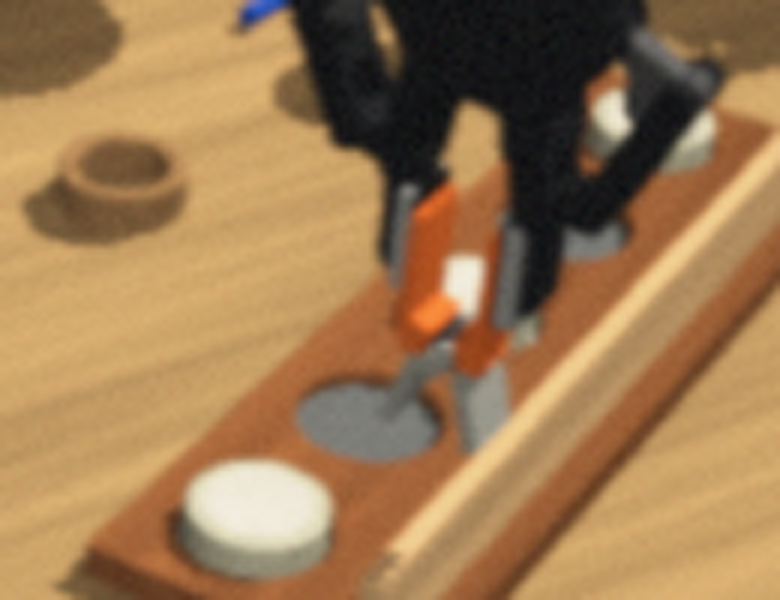

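The clip is held upright with its jaws open: tips at about crop (388,412) and (480,450), above the fence. Lowering.

move_arm --rows "0.002 0.003 0.03 0 0 0 1;0.002 0.003 0.06 0 0 0 1;0.002 0.003 0.09 0 0 0 1;0.002 0.003 0.09 0 0 0 1;0.002 0.003 0.09 0 0 0 1"

```text
clock: 21.57
eef_pos: [664.6, 68.1, 120.7]
tool_rot: [3.141, -0.003, 2.009]
force: [0.1, -0.3, -0.4]
width: 27.9
gripper_force: 60.4
```

Run:
```python
from h import *
plan([665.3,67.1,84.5],np.radians(115.07))
```

```text
shift [-0.0044  0.0007  0.1208] turn [ 0.0006 -0.0017  0.0003] rows>=0.9
```

move_arm --rows "-0.003 0.001 0.03 0 0 0 1;-0.003 0.001 0.06 0 0 0 1;-0.003 0.001 0.08 0 0 0 1;-0.003 0.001 0.1 0 0 0 1;-0.003 0.001 0.11 0 0 0 1;-0.003 0.001 0.121 0 0 0 1;-0.003 0.001 0.121 0 0 0 1;-0.003 0.001 0.121 0 0 0 1"

```text
clock: 22.23
eef_pos: [666.2, 67.8, 85.7]
tool_rot: [3.138, -0.002, 2.009]
force: [0.4, 0.5, -0.9]
width: 27.5
gripper_force: 60.4
```

move_arm --rows "0 -0.003 0.006 0 0 0 1;0 -0.003 0.008 0 0 0 1;0 -0.003 0.008 0 0 0 1"

```text
clock: 22.48
eef_pos: [665.4, 67.4, 83.8]
tool_rot: [3.138, -0.002, 2.009]
force: [-0.2, -0.1, 1.2]
width: 27.4
gripper_force: 60.6
```

move_arm --rows "0 0 0.003 0 0 0 1;0 0 0.003 0 0 0 0.2;0 0 0.003 0 0 0 0;0 0 0.003 0 0 0 -0.3;0 0 0.003 0 0 0 -0.7;0 0 0.003 0 0 0 -1;0 0 0.003 0 0 0 -1;0 0 -0.03 0 0 0 -1;0 0 -0.2 0 0 0 -1;0 0 -0.25 0 0 0 -1;0 0 -0.25 0 0 0 -1"

```text
clock: 23.4
eef_pos: [669.2, 68.2, 165.2]
tool_rot: [3.127, 0.001, 2.009]
force: [1.2, 0.2, 0.7]
width: 85.0
gripper_force: 0.0
```

Run:
```python
from h import *
s=get_image("scene")
cv2.imwrite("pics/g8.png",cv2.resize(s["img"][160:300,180:500],None,fx=2.5,fy=2.5,interpolation=cv2.INTER_CUBIC)[:,:,::-1])
plan([586.5,-180.5,155],np.radians(73.93))
```

```text
shift [-0.6345 -0.5963  0.0192] turn [ 0.0065 -0.0023  0.4573] rows>=6.3
```

View pics/g8.png

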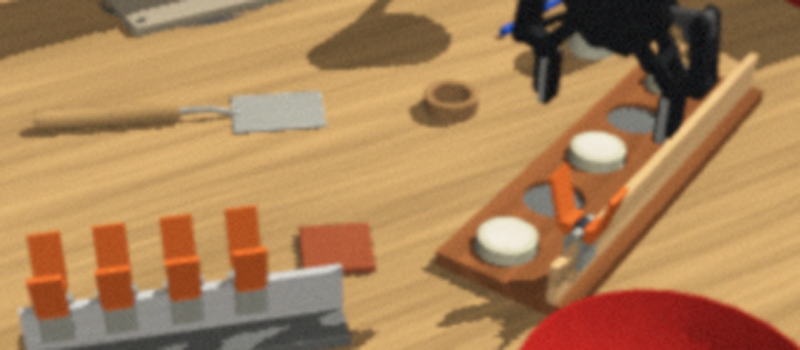

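The first clip is on the fence behind well 0, upright, at crop (580,220). Now the second.

move_arm --rows "-0.634 -0.596 0.02 0 0 0.07 -1;-0.634 -0.596 0.02 0 0 0.14 -1;-0.634 -0.596 0.02 0 0 0.21 -1;-0.634 -0.596 0.02 0 0 0.28 -1;-0.634 -0.596 0.02 0 0 0.35 -1;-0.634 -0.596 0.02 0 0 0.42 -1;-0.634 -0.596 0.02 0.006 -0.002 0.457 -1;-0.634 -0.596 0.02 0.006 -0.002 0.457 -1;-0.634 -0.596 0.02 0.006 -0.002 0.457 -1;-0.634 -0.596 0.02 0.006 -0.002 0.457 -1"

```text
clock: 24.28
eef_pos: [584.2, -179.2, 151.1]
tool_rot: [-3.135, 0.001, 1.294]
force: [-0.2, 0.7, 0.3]
width: 85.2
gripper_force: 0.0
```

Run:
```python
from h import *
plan([586.5,-180.5,78],np.radians(73.93))
```

```text
shift [-0.0016  0.0103  0.2436] turn [-0.0044  0.0007  0.0021] rows>=1.8
```

move_arm --rows "-0.002 0.005 0.1 -0.004 0 0 -1;-0.002 0.005 0.2 -0.004 0 0 -1;-0.002 0.005 0.238 -0.004 0 0 -1;-0.002 0.005 0.238 -0.004 0 0 -1;-0.002 0.005 0.238 -0.004 0 0 -1"

```text
clock: 24.7
eef_pos: [585.0, -180.6, 79.9]
tool_rot: [-3.141, 0.002, 1.293]
force: [0.7, -0.4, 1.3]
width: 85.8
gripper_force: 0.0
```

Run:
```python
from h import *
plan([586.5,-180.5,79],np.radians(73.93))
```

```text
shift [0.0018 0.0047 0.0028] turn [-0.0007  0.0012  0.0018] rows>=0.0
```

move_arm --rows "0.002 0.005 0.003 0 0 0 -1;0.002 0.005 0.003 0 0 0 0;0.002 0.005 0.003 0 0 0 1;0.002 0.005 0.003 0 0 0 1;0.002 0.005 0.003 0 0 0 1;0.002 0.005 0.003 0 0 0 1;0.002 0.005 0.003 0 0 0 1"

```text
clock: 25.28
eef_pos: [585.6, -181.6, 82.7]
tool_rot: [-3.141, 0.003, 1.291]
force: [-8.0, 2.8, 25.2]
width: 28.5
gripper_force: 61.0
```

move_arm --rows "0 0 -0.02 0 0 0 1;0 0 -0.04 0 0 0 1;0 0 -0.08 0 0 0 1;0 0 -0.16 0 0 0 1;0 0 -0.26 0 0 0 1;0 0 -0.26 0 0 0 1;0 0 -0.26 0 0 0 1"

```text
clock: 25.87
eef_pos: [587.9, -182.1, 159.5]
tool_rot: [3.137, 0.002, 1.291]
force: [-1.1, 0.7, -1.6]
width: 27.8
gripper_force: 60.1
```

Run:
```python
from h import *
plan([597.3,211.9,150],np.radians(115.07))
```

```text
shift [ 1.2709 -0.3331  0.0269] turn [ 0.0022  0.0025 -0.4568] rows>=9.5
```

move_arm --rows "0.98 -0.257 0 0 0 -0.07 1;0.98 -0.257 0 0 0 -0.14 1;0.98 -0.257 0 0 0 -0.21 1;0.98 -0.257 0 0 0 -0.28 1;0.98 -0.257 0 0 0 -0.35 1;0.98 -0.257 0 0 0 -0.42 1;0.98 -0.257 0 0 0 -0.457 1;0.98 -0.257 0 0 0 -0.457 1;0.98 -0.257 0 0 0 -0.457 1"

```text
clock: 26.62
eef_pos: [592.2, 129.0, 155.6]
tool_rot: [-3.14, -0.003, 2.017]
force: [-0.1, 0.2, -0.1]
width: 27.9
gripper_force: 60.1
```

Run:
```python
from h import *
plan([597.3,211.9,140],np.radians(115.07))
```

```text
shift [0.2417 0.1347 0.0526] turn [-0.0008 -0.0016  0.0055] rows>=2.0
```

move_arm --rows "0.24 0.13 0.05 0 0 0.005 1;0.24 0.13 0.05 0 0 0.005 1;0.24 0.13 0.05 0 0 0.005 1;0.24 0.13 0.05 0 0 0.005 1;0.24 0.13 0.05 0 0 0.005 1;0.24 0.13 0.05 0 0 0.005 1"

```text
clock: 27.12
eef_pos: [598.4, 201.3, 140.6]
tool_rot: [-3.138, 0.003, 1.998]
force: [0.2, 0.2, -0.8]
width: 28.3
gripper_force: 60.1
```

Run:
```python
from h import *
plan([597.3,211.9,118],np.radians(115.07))
```

```text
shift [0.034  0.0117 0.0752] turn [-0.0022  0.0022 -0.0064] rows>=0.6
```

move_arm --rows "0.034 0.012 0.03 0 0 -0.006 1;0.034 0.012 0.06 0 0 -0.006 1;0.034 0.012 0.073 0 0 -0.006 1;0.034 0.012 0.073 0 0 -0.006 1;0.034 0.012 0.073 0 0 -0.006 1"

```text
clock: 27.53
eef_pos: [596.9, 214.1, 118.5]
tool_rot: [-3.138, 0.002, 2.01]
force: [0.1, 0.1, -0.5]
width: 27.7
gripper_force: 60.1
```

Run:
```python
from h import *
plan([597.3,211.9,84],np.radians(115.07))
```

```text
shift [-0.0069 -0.0015  0.1151] turn [-0.002   0.0013  0.0012] rows>=0.8
```

move_arm --rows "-0.006 -0.001 0 -0.002 0 0 1;-0.006 -0.001 0.03 -0.002 0 0 1;-0.006 -0.001 0.06 -0.002 0 0 1;-0.006 -0.001 0.08 -0.002 0 0 1;-0.006 -0.001 0.1 -0.002 0 0 1;-0.006 -0.001 0.11 -0.002 0 0 1;-0.006 -0.001 0.115 -0.002 0 0 1;-0.006 -0.001 0.115 -0.002 0 0 1;-0.006 -0.001 0.115 -0.002 0 0 1"

```text
clock: 28.28
eef_pos: [597.8, 213.0, 84.8]
tool_rot: [3.14, 0.002, 2.011]
force: [0.5, -0.4, -1.1]
width: 28.3
gripper_force: 60.1
```

Run:
```python
from h import *
plan([597.3,211.9,83],np.radians(115.07))
```

```text
shift [-0.0025 -0.0031  0.006 ] turn [0.001  0.0011 0.0015] rows>=0.1
```

move_arm --rows "-0.002 -0.002 0.007 0 0 0 1;-0.002 -0.002 0.008 0 0 0 1;-0.002 -0.002 0.008 0 0 0 1;-0.002 -0.002 0.008 0 0 0 0.2;-0.002 -0.002 0.008 0 0 0 0;-0.002 -0.002 0.008 0 0 0 -0.3;-0.002 -0.002 0.008 0 0 0 -0.7;-0.002 -0.002 0.008 0 0 0 -1;-0.002 -0.002 0.008 0 0 0 -1;-0.002 -0.002 -0.03 0 0 0 -1;-0.002 -0.002 -0.2 0 0 0 -1;-0.002 -0.002 -0.25 0 0 0 -1"

```text
clock: 29.28
eef_pos: [597.7, 212.6, 162.4]
tool_rot: [3.139, 0.002, 2.011]
force: [0.9, -0.0, -0.0]
width: 85.4
gripper_force: 0.0
```

Run:
```python
from h import *
plan([573.8,-226.1,155],np.radians(73.93))
```

```text
shift [-1.289  -0.6949  0.0248] turn [2.100e-03 3.000e-04 4.586e-01] rows>=10.5
```

move_arm --rows "-0.96 -0.52 0 0 0 0.07 -1;-0.96 -0.52 0 0 0 0.14 -1;-0.96 -0.52 0 0 0 0.21 -1;-0.96 -0.52 0 0 0 0.28 -1;-0.96 -0.52 0 0 0 0.35 -1;-0.96 -0.52 0 0 0 0.42 -1;-0.96 -0.52 0 0 0 0.458 -1;-0.96 -0.52 0 0 0 0.458 -1;-0.96 -0.52 0 0 0 0.458 -1;-0.96 -0.52 0 0 0 0.458 -1;-0.96 -0.52 0 0 0 0.458 -1"

```text
clock: 30.2
eef_pos: [579.0, -114.1, 160.7]
tool_rot: [3.139, -0.001, 1.291]
force: [0.6, -0.1, 0.2]
width: 85.3
gripper_force: 0.0
```

Run:
```python
from h import *
plan([573.8,-226.1,140],np.radians(73.93))
```

```text
shift [-0.3636  0.0862  0.0689] turn [ 0.0018 -0.0005  0.0006] rows>=2.7
```

move_arm --rows "-0.363 0.086 0.05 0 0 0 -1;-0.363 0.086 0.05 0 0 0 -1;-0.363 0.086 0.05 0 0 0 -1;-0.363 0.086 0.06 0 0 0 -1;-0.363 0.086 0.06 0 0 0 -1;-0.363 0.086 0.06 0 0 0 -1;-0.363 0.086 0.06 0 0 0 -1"

```text
clock: 30.78
eef_pos: [574.5, -223.5, 142.5]
tool_rot: [3.139, -0.001, 1.295]
force: [-0.2, 0.4, -0.5]
width: 85.4
gripper_force: 0.0
```

Run:
```python
from h import *
plan([573.8,-226.1,78.5],np.radians(73.93))
```

```text
shift [-0.0094 -0.0004  0.2134] turn [ 0.0016 -0.0009  0.0031] rows>=1.5
```

move_arm --rows "-0.007 0 0.1 0 0 0.002 -1;-0.007 0 0.18 0 0 0.002 -1;-0.007 0 0.213 0 0 0.002 -1;-0.007 0 0.213 0 0 0.002 -1;-0.007 0 0.213 0 0 0.002 -1;-0.007 0 0.213 0 0 0.002 -1"

```text
clock: 31.28
eef_pos: [574.3, -228.3, 79.6]
tool_rot: [3.137, 0.0, 1.289]
force: [0.1, 0.5, -0.4]
width: 85.2
gripper_force: 0.0
```

Run:
```python
from h import *
plan([573.8,-226.1,78.5],np.radians(73.93))
```

```text
shift [ 0.0066 -0.0036  0.0037] turn [ 0.0029  0.0001 -0.0008] rows>=0.1
```

move_arm --rows "0.005 -0.003 0.003 0.002 0 0 -1;0.005 -0.003 0.003 0.002 0 0 -1;0.005 -0.003 0.003 0.002 0 0 0;0.005 -0.003 0.003 0.002 0 0 1;0.005 -0.003 0.003 0.002 0 0 1;0.005 -0.003 0.003 0.002 0 0 1;0.005 -0.003 0.003 0.002 0 0 1;0.005 -0.003 0.003 0.002 0 0 1"

```text
clock: 31.95
eef_pos: [572.7, -227.2, 80.5]
tool_rot: [-3.142, 0.001, 1.288]
force: [-5.3, 1.5, 22.2]
width: 28.3
gripper_force: 61.3
```

move_arm --rows "0 0 -0.02 0 0 0 1;0 0 -0.04 0 0 0 1;0 0 -0.08 0 0 0 1;0 0 -0.16 0 0 0 1;0 0 -0.26 0 0 0 1;0 0 -0.26 0 0 0 1;0 0 -0.26 0 0 0 1;0 0 -0.26 0 0 0 1"

```text
clock: 32.62
eef_pos: [572.3, -227.1, 155.3]
tool_rot: [-3.14, 0.001, 1.288]
force: [0.6, -0.2, -1.3]
width: 28.0
gripper_force: 59.7
```

Run:
```python
from h import *
plan([529.7,356.8,150],np.radians(115.07))
plan([529.7,356.8,150],np.radians(73.93))
s=get_image("scene")
cv2.imwrite("pics/g9.png",cv2.resize(s["img"][150:300,180:500],None,fx=2.5,fy=2.5,interpolation=cv2.INTER_CUBIC)[:,:,::-1])
```

```text
shift [ 1.8293 -0.6798  0.0178] turn [-0.0009  0.     -0.4587] rows>=14.0
shift [ 1.8293 -0.6798  0.0178] turn [-0.0008  0.0003 -0.0016] rows>=14.0
```

View pics/g9.png

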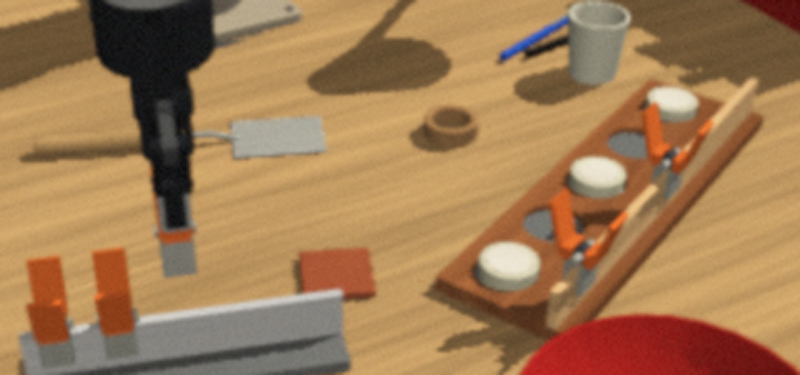

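Two clips are on the fence, the third is held, and two remain on the rack. Carrying the third to edge 4.

move_arm --rows "0.92 -0.34 -0.06 0 0 0 1;0.92 -0.34 -0.06 0 0 0 1;0.92 -0.34 -0.06 0 0 0 1;0.92 -0.34 -0.06 0 0 0 1;0.92 -0.34 -0.06 0 0 0 1;0.92 -0.34 -0.06 0 0 0 1;0.92 -0.34 -0.06 0 0 0 1;0.92 -0.34 -0.06 0 0 0 1"

```text
clock: 33.33
eef_pos: [550.1, 77.8, 172.8]
tool_rot: [-3.137, -0.006, 1.301]
force: [0.0, 1.5, -0.4]
width: 28.0
gripper_force: 59.7
```

move_arm --rows "0.91 -0.34 0 0 0 -0.07 1;0.91 -0.34 0 0 0 -0.14 1;0.91 -0.34 0 0 0 -0.21 1;0.91 -0.34 0 0 0 -0.28 1;0.91 -0.34 0 0 0 -0.35 1;0.91 -0.34 0 0 0 -0.42 1;0.91 -0.34 0 0 0 -0.458 1;0.91 -0.34 0 0 0 -0.458 1;0.91 -0.34 0 0 0 -0.458 1;0.91 -0.34 0 0 0 -0.458 1;0.91 -0.34 0 0 0 -0.458 1"

```text
clock: 34.25
eef_pos: [530.4, 354.5, 172.3]
tool_rot: [-3.138, 0.002, 2.005]
force: [-0.2, -0.1, -0.9]
width: 27.8
gripper_force: 59.7
```

Run:
```python
from h import *
plan([529.7,356.8,118],np.radians(115.07))
```

```text
shift [0.0081 0.0017 0.1808] turn [-0.002   0.0011 -0.0022] rows>=1.3
```

move_arm --rows "0.006 0.001 0.06 0 0 -0.002 1;0.006 0.001 0.12 0 0 -0.002 1;0.006 0.001 0.18 0 0 -0.002 1;0.006 0.001 0.18 0 0 -0.002 1;0.006 0.001 0.18 0 0 -0.002 1;0.006 0.001 0.18 0 0 -0.002 1"

```text
clock: 34.75
eef_pos: [530.4, 358.1, 120.1]
tool_rot: [3.142, -0.0, 2.009]
force: [0.5, -0.0, -0.5]
width: 28.2
gripper_force: 59.7
```

Run:
```python
from h import *
plan([529.7,356.8,82],np.radians(115.07))
```

```text
shift [-0.003  -0.0038  0.127 ] turn [ 0.     -0.0001  0.0004] rows>=0.9
```

move_arm --rows "-0.003 -0.003 0.02 0 0 0 1;-0.003 -0.003 0.04 0 0 0 1;-0.003 -0.003 0.06 0 0 0 1;-0.003 -0.003 0.08 0 0 0 1;-0.003 -0.003 0.1 0 0 0 1;-0.003 -0.003 0.115 0 0 0 1;-0.003 -0.003 0.127 0 0 0 1;-0.003 -0.003 0.127 0 0 0 1;-0.003 -0.003 0.127 0 0 0 1"

```text
clock: 35.5
eef_pos: [529.0, 357.7, 81.0]
tool_rot: [-3.141, -0.0, 2.011]
force: [0.3, 0.4, -1.2]
width: 28.0
gripper_force: 59.7
```

Run:
```python
from h import *
plan([529.7,356.8,81],np.radians(115.07))
```

```text
shift [-0.0037  0.001  -0.0001] turn [-0.0006 -0.0002  0.0015] rows>=0.0
```

move_arm --rows "-0.002 0.001 0.003 0 0 0 1;-0.002 0.001 0.003 0 0 0 1;-0.002 0.001 0.003 0 0 0 0.2;-0.002 0.001 0.003 0 0 0 0;-0.002 0.001 0.003 0 0 0 -0.3;-0.002 0.001 0.003 0 0 0 -0.7;-0.002 0.001 0.003 0 0 0 -1;-0.002 0.001 0.003 0 0 0 -1;-0.002 0.001 -0.03 0 0 0 -1;-0.002 0.001 -0.2 0 0 0 -1;-0.002 0.001 -0.4 0 0 0 -1;-0.002 0.001 -0.4 0 0 0 -1"

```text
clock: 36.5
eef_pos: [530.5, 358.2, 205.5]
tool_rot: [3.138, -0.001, 2.011]
force: [1.1, 0.8, 0.2]
width: 85.4
gripper_force: 0.0
```

move_arm --rows "0.5 -0.3 -0.2 0 0 0 -1;0.5 -0.3 -0.2 0 0 0 -1;0.5 -0.3 -0.2 0 0 0 -1;0.5 -0.3 -0.2 0 0 0 -1;0.5 -0.3 -0.2 0 0 0 -1;0.5 -0.3 -0.2 0 0 0 -1"

```text
clock: 37.0
eef_pos: [378.9, 459.8, 264.5]
tool_rot: [3.14, -0.006, 2.02]
force: [-0.4, 0.8, 0.4]
width: 85.2
gripper_force: 0.0
```

Run:
```python
from h import *
t=get_image("top");s=get_image("scene")
c=lambda im,x0,y0,x1,y1:cv2.resize(im[y0:y1,x0:x1],(800,300),interpolation=cv2.INTER_CUBIC)
cv2.imwrite("pics/g10.png",np.vstack([c(t["img"],140,180,460,300),c(s["img"],180,160,500,280)])[:,:,::-1])
```

```text
(no output)
```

View pics/g10.png

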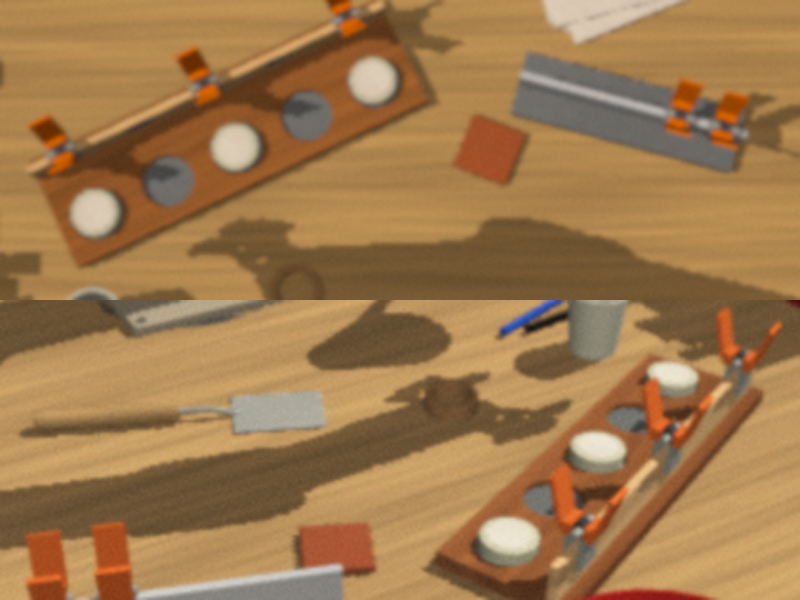

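All three clips are upright behind wells 0, 2 and 4, the two spares are on the rack, and the blanks lie flat. One quick numeric check of clip depth before handing in.

Run:
```python
from h import *
s=get_image("scene");t=get_image("top"); n=np.array([.9058,.4237])
hs=cv2.cvtColor(s["img"],cv2.COLOR_RGB2HSV); ms=cv2.inRange(hs,np.array((2,190,90)),np.array((14,255,255)))
for w in([470.8,329.3],[538.4,184.4],[606.4,39.6]):
    e=np.array(w)+65*n; q=proj(s,[[*(e-24*n),z] for z in(95,100,105)])
    c=q[1]; x0,y0=int(c[0])-12,int(c[1])-14; vs,us=np.nonzero(ms[y0:y0+24,x0:x0+22])
    top=vs.min(); print("pred rows z95/100/105",q[:,1].round(1),"seen",top+y0,"col",(us[vs<=top+1].mean()+x0).round(1),"pred",c[0].round(1))
st=read_state(); print(st["clock"],st["eef_pos"])
```

```text
pred rows z95/100/105 [168.7 166.8 164.9] seen 164 col 469.7 pred 469.1
pred rows z95/100/105 [197.2 195.2 193.2] seen 193 col 439.9 pred 439.8
pred rows z95/100/105 [232.4 230.3 228.1] seen 226 col 405.2 pred 403.8
37.2 [385.9130385  453.1706821  261.15817518]
```

```bash
python3 -c "
from cell import *
print(finish_job())"
```

```text
the job is handed in; nothing more can be done
None
```

I handed the job in at about 37 s on the robot clock: the three blanks on the desk lie flat in wells 0, 2 and 4, and each has a clip upright and well down on the fence behind it; the two spare clips are still on the rack, and nothing else was touched.

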